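Seal a carved panel in the dry box

ROBOT

A 7-joint arm with a two-finger parallel gripper is mounted at the origin on the work surface. World frame = base frame: x ahead of the robot, y to its left, z up, the work surface at z = 0. Lengths are in m, angles in rad, forces in N, time in s.
With the tool pointing down it reaches from about 0.425 to 0.875 m from the base axis. Payload 9.9 kg.
Tool frame: the origin (TCP) lies midway between the tips of the shut fingers; the grasp point (between the pads) lies 19 mm behind it; z points along the fingers, y is the line along which they close (so a half turn about z gives the same grasp; the last joint's range is limited). The gripper opens to 85 mm and grips with 20 to 120 N. Pads are 22 mm wide; open, the fingers measure 114 mm over their backs; the gripper's body (76 mm by 85 mm) begins 54 mm behind the grasp point. The pads swing forward as they close: fully open they stand 13 mm farther back than shut.
Start: joints at [1.064, 0.576, 0.025, 1.437, -0.015, 1.129, -0.057], TCP at [0.277, -0.616, 0.231] pointing down, gripper open.
Joint ranges: [-2.76, 2.76], [-0.34, 2.15], [-1.52, 1.57], [0.19, 2.46], [-1.09, 4.23], [0.17, 1.99], [-2.82, 2.82]. Speed limits (rad/s): [2.22, 2.22, 3.01, 3.01, 3.14, 3.14, 3.14].

INTERFACE

Orientations are given as a 3x3 rotation matrix whose columns are the frame's x, y, z axes.
In Python, from rig import readout, camera, job gives the robot as it stands.
- The arm moves only by the tool arm_command, never from a script. Its argument "moves" is text: rows parted by semicolons, each of 5 numbers parted by spaces: the opening, from 0 (shut) to 1 (fully open), then the shift along the tool's x, y, z in mm, then the turn about the tool's z in degrees. In form: fingers dx dy dz yaw; .... A call has 1 to 20 rows; each row is the pose to reach, as a shift and turn from the pose commanded when the call began, along the tool's axes at that moment; what a row does not reach only later rows make up. A row lasts 1/12 s, in which the tool goes at most 41.7 mm and 7.16 degrees, less where a joint would pass 70% of its speed; a pose out of reach is approached as far as the arm can. A call with a gripper value outside its range is refused whole. The fingers move at their own pace and stop on an object; "grip_force" is the grip in N (left out, the last holds). Time passes only in rows, so rows that repeat a pose let the fingers close. It gives the time, the measured TCP pose, the force, the opening and the grip force at its end, in the units of the state.
- readout.observe(): the state, without advancing time (a new reading comes with each control period).
- camera(name): name is "scene" or "side" or "wrist"; returns a dict with "img" (384x512x3 uint8, red, green, blue), "K" (3x3 intrinsics, pixels), "k1" (the pictures are not rectified: a ray, as slopes to the right and down, at radius r is drawn at 1 + k1 r^2 times it, then the intrinsics apply), "position" and "attitude" of the camera in the world. Camera axes: x right, y down, z forward; pixel columns grow to the right and rows downward; lengths in m; the calibration is good to about 2 mm. A picture is of the moment at which its call begins. There is no depth.
- job.close_job(): hands the job in; it is judged then, once.
The state is a dict: "t": time; "joints": joint angles; "qvel": joint speeds; "joint_efforts": joint torques, N m; "ee_pos": TCP position; "orientation": TCP orientation; "contact_force": force on the tool from outside, world axes, zero at the start; "moment": the same for the moment, N m; "gripper_width": finger opening in m; "finger_force": force on a finger pad.
Only numpy, scipy, OpenCV 4.12 (cv2) and the standard library are available. Lean on these libraries where they do the work, as an engineer would, in place of code of your own. Each camera call takes 0.05 s, during which the arm holds its last target. There are 200 camera calls.

TASK

Put the carved wooden panel away in the dry box: lay it flat inside, carved face up, then set the lid gently on the box's gasket without pressing it down, and let go of it. Then press the lid's four corners fully home, one corner after another, until the lid sits flat and sealed on the rim all round. Leave the bottle, the jar and the carving tool where they are.

Things in the scene. Friction and masses are not known exactly. Their poses are not given: they have to be found in the camera images.
- box: Open grey dry box, fixed, 130 x 170 mm (170 along its y) over its 14 mm wide top flange, rim 56 mm high. Origin: centre of its underside; z up. Opening 102 x 142 mm, inner floor 7 mm above the table, walls 7 mm thick. On each flange corner an L-shaped black rubber gasket block stands 8 mm above the rim until crushed.
- lid: Loose grey lid, 0.26 to 0.49 kg, on the table. Origin: centre of underside; z up. Plug 92 x 132 x 16 mm (5 mm play in the box), on it a plate 130 x 170 mm (170 along y), z 16 to 24 mm, and a black bar handle on the middle, 22 wide (x), 80 long (y), z 24 to 55 mm. Either way round fits. Its origin is 48 mm above the box's on the uncrushed gasket, 40 mm when sealed.
- panel: Loose wooden carved panel with three scalloped sections on its upper face, 40 x 120 x 22 mm (120 along its y), straight sides, 0.08 to 0.17 kg. Origin: centre of its underside; z up. It starts lying flat on the table, carved face up.
- glue_bottle: White bottle, 56 mm across, 120 mm tall, standing beyond the box; bystander. Origin: centre of its foot.
- jar: Glass jar with a metal cap, 68 mm across, 85 mm tall, beyond the box; bystander. Origin: centre of its foot.
- gouge: Carving tool, 190 mm long, lying on the table beyond the box; bystander. Origin on its underside, near mid-length.
- gasket1 (a joint): How far the gasket block on the box's own -x +y corner is crushed, m: 0 = standing 8 mm above the rim, 0.008 = the lid bears on the rim there. It yields under about 10 N and stays where it is pressed.
- lid_corner1 (a point): Point on the upper face of the lid near its own -x +y corner, 52 mm (x) and 72 mm (y) from the lid's centre, 24 mm above its underside: the place to press, over a gasket block when the lid is on. With that corner sealed it is 64 mm above the table. The lid is free to rock on the blocks, so a corner may rise while another is pressed.
- gasket2 (a joint): How far the gasket block on the box's own +x +y corner is crushed, m: 0 = standing 8 mm above the rim, 0.008 = the lid bears on the rim there. It yields under about 10 N and stays where it is pressed.
- lid_corner2 (a point): Point on the upper face of the lid near its own +x +y corner, 52 mm (x) and 72 mm (y) from the lid's centre, 24 mm above its underside: the place to press, over a gasket block when the lid is on. With that corner sealed it is 64 mm above the table. The lid is free to rock on the blocks, so a corner may rise while another is pressed.
- gasket3 (a joint): How far the gasket block on the box's own +x -y corner is crushed, m: 0 = standing 8 mm above the rim, 0.008 = the lid bears on the rim there. It yields under about 10 N and stays where it is pressed.
- lid_corner3 (a point): Point on the upper face of the lid near its own +x -y corner, 52 mm (x) and 72 mm (y) from the lid's centre, 24 mm above its underside: the place to press, over a gasket block when the lid is on. With that corner sealed it is 64 mm above the table. The lid is free to rock on the blocks, so a corner may rise while another is pressed.
- gasket4 (a joint): How far the gasket block on the box's own -x -y corner is crushed, m: 0 = standing 8 mm above the rim, 0.008 = the lid bears on the rim there. It yields under about 10 N and stays where it is pressed.
- lid_corner4 (a point): Point on the upper face of the lid near its own -x -y corner, 52 mm (x) and 72 mm (y) from the lid's centre, 24 mm above its underside: the place to press, over a gasket block when the lid is on. With that corner sealed it is 64 mm above the table. The lid is free to rock on the blocks, so a corner may rise while another is pressed.
Mind the look-alikes: they are no part of the job. What is shaped like the lid but green is not meant. What is shaped like the box but purple is not meant.

How it is judged:
On the way, in this order (a step that is already met when the one before it is completed fails the run):
1. the panel lies flat inside the box, released (x of panel in the frame of box between -0.035 and 0.035 m and y of panel in the frame of box between -0.02 and 0.02 m and z of panel in the frame of box below 0.013 m and angle between panel's own z axis and vertical below 0.12 rad and contact force between the fingers and panel below 0.1 N), for 0.2 s.
2. the lid lies in place on the gasket, released, with no corner pressed down yet (each gasket block crushed by less than 5.5 mm) (x of lid in the frame of box between -0.008 and 0.008 m and y of lid in the frame of box between -0.008 and 0.008 m and angle between the y axis of lid and the y axis of box, either way round below 0.12 rad and contact force between the fingers and lid below 0.1 N and z of lid in the frame of box below 0.053 m and linear speed of lid below 0.02 m/s and value of joint each of gasket1, gasket2, gasket3, gasket4 below 0.0055 m), for 0.2 s.
3. a first corner is pressed home (over 6.5 mm), the other three not yet (under 5.5 mm) (((value of joint gasket1 above 0.0065 m and value of joint each of gasket2, gasket3, gasket4 below 0.0055 m) or (value of joint each of gasket1, gasket3, gasket4 below 0.0055 m and value of joint gasket2 above 0.0065 m) or (value of joint each of gasket1, gasket2, gasket4 below 0.0055 m and value of joint gasket3 above 0.0065 m) or (value of joint each of gasket1, gasket2, gasket3 below 0.0055 m and value of joint gasket4 above 0.0065 m))), for 0.1 s.
4. two corners are home, the other two not yet (((value of joint each of gasket1, gasket2 above 0.0065 m and value of joint each of gasket3, gasket4 below 0.0055 m) or (value of joint each of gasket1, gasket3 above 0.0065 m and value of joint each of gasket2, gasket4 below 0.0055 m) or (value of joint each of gasket1, gasket4 above 0.0065 m and value of joint each of gasket2, gasket3 below 0.0055 m) or (value of joint each of gasket1, gasket4 below 0.0055 m and value of joint each of gasket2, gasket3 above 0.0065 m) or (value of joint each of gasket1, gasket3 below 0.0055 m and value of joint each of gasket2, gasket4 above 0.0065 m) or (value of joint each of gasket1, gasket2 below 0.0055 m and value of joint each of gasket3, gasket4 above 0.0065 m))), for 0.1 s.
5. three corners are home, the last not yet (((value of joint each of gasket1, gasket2, gasket3 above 0.0065 m and value of joint gasket4 below 0.0055 m) or (value of joint each of gasket1, gasket2, gasket4 above 0.0065 m and value of joint gasket3 below 0.0055 m) or (value of joint each of gasket1, gasket3, gasket4 above 0.0065 m and value of joint gasket2 below 0.0055 m) or (value of joint gasket1 below 0.0055 m and value of joint each of gasket2, gasket3, gasket4 above 0.0065 m))), for 0.1 s.
At the end, for the whole second after the job is handed in: Lid released and at rest on the box: every gasket block crushed over 6.5 mm of its 8, lid centred within 8 mm, square within 0.12 rad, level within 0.012 rad, under 2 mm above sealed height; panel flat on the box floor, carved face up (value of joint each of gasket1, gasket2, gasket3, gasket4 above 0.0065 m and x of lid in the frame of box between -0.008 and 0.008 m and y of lid in the frame of box between -0.008 and 0.008 m and angle between the y axis of lid and the y axis of box, either way round below 0.12 rad and x of panel in the frame of box between -0.035 and 0.035 m and y of panel in the frame of box between -0.02 and 0.02 m and z of panel in the frame of box below 0.013 m and angle between panel's own z axis and vertical below 0.12 rad and z of lid in the frame of box below 0.042 m and angle between lid's own z axis and vertical below 0.012 rad and linear speed of lid below 0.01 m/s); the robot touches nothing.
It fails at once if the bottle is moved by more than 40 mm (distance of glue_bottle from where it was at the start of the episode above 0.04 m).
It fails at once if the jar is moved by more than 40 mm (distance of jar from where it was at the start of the episode above 0.04 m).
It fails at once if the carving tool is moved by more than 40 mm (distance of gouge from where it was at the start of the episode above 0.04 m).
It also fails if it takes over 72 s, if anything falls off the work surface, if the arm or the gripper's body presses on something with over 40 N, if the wrist force passes 120 N, or if a joint passes its speed limit or range.

## Working session

There is one attempt and no reset: what is moved stays moved. The work goes in short steps, Python scripts to look and compute and a tool call to move; the robot and the scene stay as the last step left them, time stands still between calls to the robot, and variables do not carry over. Pictures are saved under pics/ and viewed, at most 10 in all, crops included, and the job is handed in when it is done.

Besides the shell and the picture viewer there is one more tool, called after "Emit:" as name(argument=value, ...) on one line, values as JSON. arm_command: Moves the arm, as the interface text tells. Its arguments: {"type":"object","properties":{"moves":{"type":"string"},"grip_force":{"type":"number"}},"required":["moves"]}

```bash
ls; mkdir -p pics; python3 - <<'E'
from rig import readout,camera
import cv2,numpy as np
s=readout.observe();print(s)
a=[]
for n in("scene","side"):
    c=camera(n);cv2.imwrite(f"pics/{n}0.png",c["img"][:,:,::-1]);print(n,c["K"],c["k1"],c["position"],c["attitude"])
E
```

```text
pics
{'t': 0.0, 'joints': array([ 1.06422016,  0.57647686,  0.02484228,  1.43793209, -0.01500924,
        1.12899291, -0.05649169]), 'qvel': array([ 1.81104554e-03,  5.61011729e-05,  5.18177807e-08,  7.76200724e-04,
        3.47004787e-05, -1.72377516e-03, -2.16626361e-03]), 'joint_efforts': array([ 1.68656566e-04, -7.65756297e+01,  2.25066952e+00, -2.85964519e+01,
        1.54773047e-02,  1.26054473e-02,  3.10431165e-05]), 'ee_pos': array([ 0.276767  , -0.61514346,  0.23047125]), 'orientation': array([[ 9.11937117e-01,  4.10329326e-01, -7.33572117e-04],
       [ 4.10329975e-01, -9.11935968e-01,  1.44971899e-03],
       [-7.41085818e-05, -1.62305919e-03, -9.99998680e-01]]), 'contact_force': array([0.18920779, 0.07434799, 0.09724647]), 'moment': array([ 0.0054698 , -0.02054026,  0.0276102 ]), 'finger_force': 0.0, 'gripper_width': 0.0850920576924746}
scene [[410.13555236   0.         257.8409512 ]
 [  0.         410.13555236 183.15341397]
 [  0.           0.           1.        ]] -0.09122255000916801 [1.2192909  0.70381407 0.73556394] [[-6.95503858e-01  4.09284080e-01 -5.90559841e-01]
 [ 7.18521985e-01  3.97012879e-01 -5.71057730e-01]
 [ 7.35024942e-04 -8.21503084e-01 -5.70203598e-01]]
side [[350.7427779    0.         255.53291849]
 [  0.         350.7427779  187.00649355]
 [  0.           0.           1.        ]] -0.03673385432518617 [ 0.45395429 -0.54600591  0.75145243] [[ 0.99520183 -0.07872952  0.05809464]
 [-0.09751588 -0.74956882  0.65470393]
 [-0.00799859 -0.65722769 -0.75364964]]
```

View pics/scene0.png

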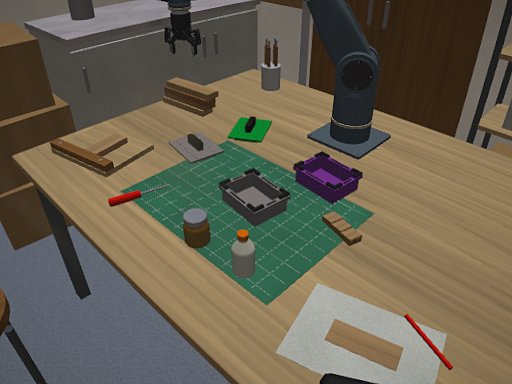

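View pics/side0.png

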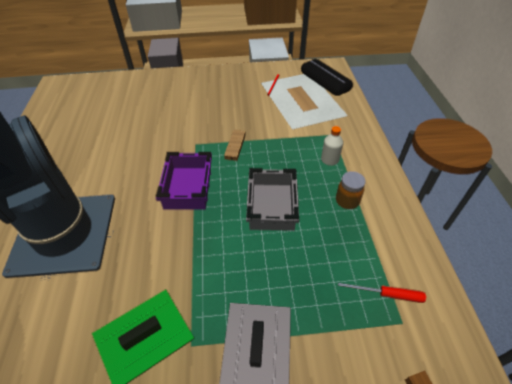

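```bash
cat > h.py <<'E'
import cv2,numpy as np
from rig import readout,camera
def ray(c,uv):
    K=c["K"];p=cv2.undistortPoints(np.array(uv,float).reshape(-1,1,2),K,np.array([c["k1"],0,0,0,0.])).reshape(-1,2)
    # k1 model: drawn=(1+k1 r^2)*ray -> matches OpenCV
    return np.c_[p,np.ones(len(p))]@np.array(c["attitude"]).T
def onz(c,uv,z):
    d=ray(c,uv);o=np.array(c["position"]);return (o+d*((z-o[2])/d[:,2])[:,None])[:,:2]
def proj(c,P):
    A=np.array(c["attitude"]);q=(np.atleast_2d(P)-c["position"])@A
    return cv2.projectPoints(q,np.zeros(3),np.zeros(3),c["K"],np.array([c["k1"],0,0,0,0.]))[0].reshape(-1,2)
def totool(s,xy,yaw=None):
    R=s["orientation"];d=np.r_[np.array(xy)-s["ee_pos"][:2],0]
    return R.T@d*1000
E
python3 - <<'E'
from h import *
c=camera("side")
print("box",onz(c,[(250,172),(297,172),(299,220),(249,220)],.056))
print("lid plate",onz(c,[(230,304),(291,306)],.024)); print("lid handle",onz(c,[(257,322),(257,365)],.055))
print("panel",onz(c,[(232,131),(245,133),(239,159),(226,156)],.022))
print("bottle",onz(c,[(332,162)],.0),"jar",onz(c,[(348,203)],0),"gouge",onz(c,[(340,285),(425,297)],0.01))
c=camera("scene")
print("box",onz(c,[(220,180),(248,170),(290,198),(258,215)],.056))
print("handle",onz(c,[(195,142)],.05))
print("panel",onz(c,[(342,228)],.015))
E
```

```text
box [[ 0.49782785  0.11389085]
 [ 0.62549846  0.10042911]
 [ 0.60226217 -0.0587883 ]
 [ 0.48137115 -0.04618572]]
lid plate [[ 0.42327735 -0.239009  ]
 [ 0.55236143 -0.2565713 ]]
lid handle [[ 0.4759328  -0.294377  ]
 [ 0.46797674 -0.37343571]]
panel [[0.45826947 0.33318283]
 [0.49905002 0.31883718]
 [0.47212623 0.20259572]
 [0.43423398 0.21953467]]
bottle [[0.75212725 0.18264095]] jar [[0.75762676 0.02264988]] gouge [[ 0.67231199 -0.21428107]
 [ 0.85298462 -0.26290059]]
box [[ 0.5812535  -0.06794309]
 [ 0.48584102 -0.04717614]
 [ 0.50528773  0.13708246]
 [ 0.62010881  0.12510097]]
handle [[ 0.48138661 -0.31047567]]
panel [[0.46742724 0.28996805]]
```

```bash
python3 - <<'E'
from h import *
s=readout.observe()
for p in [(.47,-.33),(.5,-.1),(.466,.268),(.552,.027)]: print(p,totool(s,p))
E
```

```text
(0.47, -0.33) [ 2.93188023e+02 -1.80943503e+02  1.65828761e-01]
(0.5, -0.1) [ 4.14932501e+02 -3.78372596e+02  3.53098009e-01]
(0.466, 0.268) [ 5.34946608e+02 -7.27910151e+02  6.87700662e-01]
(0.552, 0.027) [ 5.14470149e+02 -4.72846131e+02  4.41390761e-01]
```

Emit:
arm_command(moves="1 33 -20 -7 -6; 1 66 -40 -14 -13; 1 99 -60 -21 -20; 1 132 -80 -28 -26; 1 163 -100 -35 -33; 1 196 -120 -42 -39; 1 229 -140 -49 -46; 1 262 -160 -56 -52; 1 293 -181 -60 -58; 1 293 -181 -60 -58; 1 293 -181 -60 -58; 1 293 -181 -60 -58")

```text
t: 1.2
ee_pos: [0.4695, -0.3307, 0.2911]
orientation: [[0.136, 0.991, -0.001], [0.991, -0.136, -0.0], [-0.0, -0.001, -1.0]]
contact_force: [-0.9, 0.2, 0.0]
gripper_width: 0.0854
finger_force: 0.0
```

```bash
python3 - <<'E'
from h import *
s=readout.observe();print(s["t"],s["ee_pos"],s["orientation"],s["joints"])
c=camera("wrist");cv2.imwrite("pics/w1.png",c["img"][:,:,::-1]);print(c["K"],c["k1"],c["position"],c["attitude"])
for p in [(.466,.268,.3),(.552,.027,.3)]: print(p,totool(s,p[:2]))
np.save("w1.npy",c,allow_pickle=True)
E
```

```text
1.2 [ 0.4695052  -0.33065486  0.29113691] [[ 1.36128048e-01  9.90691028e-01 -6.64103126e-04]
 [ 9.90691140e-01 -1.36128318e-01 -3.81257074e-04]
 [-4.68111204e-04 -6.06021302e-04 -9.99999707e-01]] [ 0.72561142  0.38503748 -0.28527386  1.61067614  0.11609578  1.1629203
  0.27739866]
[[308.56291228   0.         255.87434213]
 [  0.         308.56291228 191.5578585 ]
 [  0.           0.           1.        ]] -0.06055140039780671 [ 0.48005472 -0.2556926   0.43386655] [[ 9.90628183e-01 -1.30442610e-01 -4.05034319e-02]
 [-1.36584859e-01 -9.47396715e-01 -2.89454729e-01]
 [-6.15587935e-04  2.92274168e-01 -9.56334372e-01]]
(0.466, 0.268, 0.3) [ 5.92604905e+02 -8.49664536e+01 -2.25913581e-01]
(0.552, 0.027, 0.3) [ 3.65555352e+02  3.30398996e+01 -1.91143495e-01]
```

View pics/w1.png

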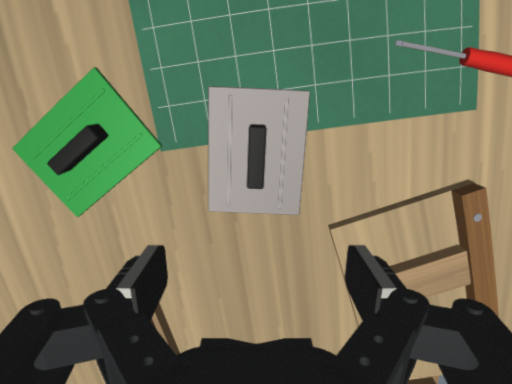

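```bash
cat >> h.py <<'E'
def rect(c,m,z,seed=None):
    """biggest contour of mask (or the one around seed), cast to plane z, min-area rect: centre, y-axis angle of long side (deg), sizes"""
    m=cv2.morphologyEx(m.astype(np.uint8),cv2.MORPH_OPEN,np.ones((3,3),np.uint8))
    cs,_=cv2.findContours(m,cv2.RETR_EXTERNAL,cv2.CHAIN_APPROX_NONE)
    k=[q for q in cs if seed is None or cv2.pointPolygonTest(q,seed,False)>=0]
    if not k: return None
    q=max(k,key=cv2.contourArea)
    P=onz(c,q.reshape(-1,2),z)
    return rectpts(P)
def rectpts(P):
    (cx,cy),(w,h),a=cv2.minAreaRect((P*1000).astype(np.float32))
    b=cv2.boxPoints(((cx,cy),(w,h),a));e=[b[1]-b[0],b[2]-b[1]];e=max(e,key=np.linalg.norm)
    if e[1]<0:e=-e
    return np.round([cx,cy,min(w,h),max(w,h),np.degrees(np.arctan2(e[1],e[0]))],2)
E
python3 - <<'E'
from h import *
c=np.load("w1.npy",allow_pickle=True).item()
hsv=cv2.cvtColor(c["img"],cv2.COLOR_RGB2HSV)
m=(hsv[...,1]<50)&(hsv[...,2]>90)
print(hsv[180,225],hsv[250,250])
print("plate",rect(c,m,.024,(225,180)))
m2=(hsv[...,2]<75);m2[:100]=0;m2[230:]=0
print("handle",rect(c,m2,.055,(257,157)))
print("clicks",rectpts(onz(c,[(210,87),(309,92),(299,214),(209,212)],.024)), onz(c,[(210,87),(309,92),(299,214),(209,212)],.024))
E
```

```text
[ 12  15 168] [ 19  84 171]
plate [ 469.79 -326.46  130.4   170.6    79.76]
handle [ 470.36 -326.26   20.37   79.64   79.71]
clicks [ 471.04 -329.34  127.92  169.25   79.39] [[ 0.4239931  -0.23443179]
 [ 0.54784059 -0.25762225]
 [ 0.51891302 -0.42118639]
 [ 0.39259949 -0.40074048]]
```

Emit:
arm_command(moves="1 40 -4 0 0; 1 80 -8 0 0; 1 120 -12 0 0; 1 160 -16 0 0; 1 200 -20 0 0; 1 240 -24 0 0; 1 280 -28 0 0; 1 280 -28 0 0;1 280 -28 0 0;1 280 -28 0 0")

```text
t: 2.08
ee_pos: [0.4799, -0.0507, 0.2911]
orientation: [[0.137, 0.991, -0.001], [0.991, -0.137, -0.001], [-0.001, -0.0, -1.0]]
contact_force: [0.3, -0.1, -0.4]
gripper_width: 0.0854
finger_force: 0.0
```

```bash
python3 - <<'E'
from h import *
s=readout.observe();print(s["t"],s["ee_pos"],s["orientation"],s["joints"])
c=camera("wrist");cv2.imwrite("pics/w2.png",c["img"][:,:,::-1])
np.save("w2.npy",c,allow_pickle=True)
E
```

```text
2.0833 [ 0.47988678 -0.05072681  0.29109902] [[ 1.37476818e-01  9.90504844e-01 -5.27123736e-04]
 [ 9.90504645e-01 -1.37477191e-01 -7.54489803e-04]
 [-8.19793296e-04 -4.18393652e-04 -9.99999576e-01]] [ 0.32336825  0.25027539 -0.40398533  1.82151279  0.11070191  1.09230873
 -0.25840852]
```

View pics/w2.png

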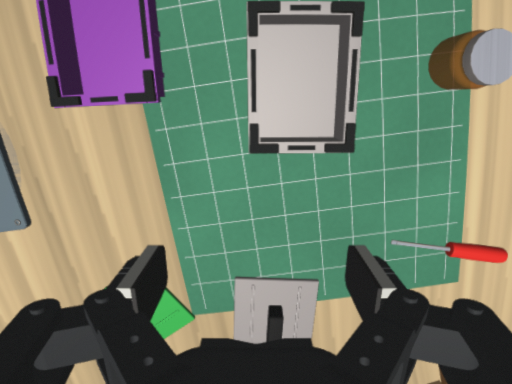

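```bash
python3 - <<'E'
from h import *
c=np.load("w2.npy",allow_pickle=True).item();s=readout.observe()
q=[(248,1),(364,3),(355,153),(250,153)]
print(rectpts(onz(c,q,.064)),rectpts(onz(c,q,.056)),onz(c,q,.064))
print(totool(s,(.45,.17)))
E
```

```text
[548.42  34.96 127.59 166.49  82.55] [549.67  35.2  130.35 170.09  82.55] [[ 0.49595917  0.12577903]
 [ 0.62048906  0.10795979]
 [ 0.60087815 -0.05584969]
 [ 0.47446224 -0.03855549]]
[ 2.14928932e+02 -6.02531680e+01 -1.42437753e-01]
```

Emit:
arm_command(moves="1 40 -10 0 0; 1 80 -20 0 0; 1 120 -30 0 0; 1 160 -40 0 -1; 1 190 -50 0 -3; 1 213 -59 0 -5; 1 213 -59 0 -5;1 213 -59 0 -5;1 213 -59 0 -5")

```text
t: 2.88
ee_pos: [0.4512, 0.1678, 0.291]
orientation: [[0.052, 0.999, -0.0], [0.999, -0.052, -0.001], [-0.001, -0.0, -1.0]]
contact_force: [-0.0, -0.3, 0.7]
gripper_width: 0.0853
finger_force: 0.0
```

```bash
python3 - <<'E'
from h import *
s=readout.observe();print(s["t"],s["ee_pos"],s["orientation"],s["joints"])
c=camera("wrist");cv2.imwrite("pics/w3.png",c["img"][:,:,::-1])
np.save("w3.npy",c,allow_pickle=True)
E
```

```text
2.8833 [0.45118358 0.16781329 0.29099316] [[ 5.20042589e-02  9.98646788e-01 -3.86581790e-04]
 [ 9.98646375e-01 -5.20046123e-02 -9.68690503e-04]
 [-9.87483696e-04 -3.35682472e-04 -9.99999456e-01]] [-0.0392692   0.26095274 -0.53334962  1.82101099  0.14842503  1.09989117
 -0.67754095]
```

View pics/w3.png

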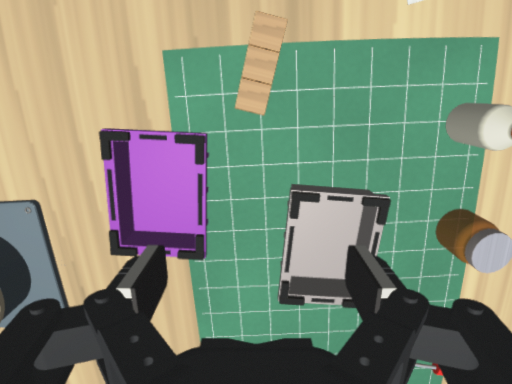

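```bash
python3 - <<'E'
from h import *
c=np.load("w3.npy",allow_pickle=True).item();s=readout.observe()
q=[(257,11),(288,17),(263,115),(236,110)]
p=rectpts(onz(c,q,.022));print(p,rectpts(onz(c,q,.015)),onz(c,q,.022))
q=[(291,185),(390,196),(380,0)][:2]+[(280,304)]
print(onz(c,q,.064),"box diag")
print(totool(s,p[:2]/1000),s["ee_pos"])
E
```

```text
[463.92 282.82  38.06 122.23  73.95] [464.06 283.49  38.71 124.31  73.95] [[0.46195706 0.34482986]
 [0.49910265 0.33629283]
 [0.46338507 0.22115268]
 [0.42873079 0.22935128]]
[[ 0.49349566  0.13666721]
 [ 0.61958855  0.11557454]
 [ 0.47486695 -0.03860443]] box diag
[ 1.15659543e+02  6.65330335e+00 -1.09933959e-01] [0.45119929 0.1676697  0.29103957]
```

Emit:
arm_command(moves="1 30 2 20 5; 1 60 4 50 10; 1 90 6 85 13; 1 116 7 120 13; 1 116 7 160 13; 1 116 7 200 13; 1 116 7 235 13; 1 116 7 265 13; 1 116 7 280 13; 1 116 7 288 13; 1 116 7 288 13; 0 116 7 288 13;0 116 7 288 13;0 116 7 288 13;0 116 7 288 13;0 116 7 288 13;0 116 7 288 13;0 116 7 288 13;0 116 7 288 13", grip_force=40)

```text
t: 4.52
ee_pos: [0.4638, 0.2857, 0.0046]
orientation: [[0.272, 0.962, 0.002], [0.962, -0.272, 0.001], [0.001, 0.002, -1.0]]
contact_force: [-0.8, -1.0, 6.4]
gripper_width: 0.0392
finger_force: 39.9
```

Emit:
arm_command(moves="0 0 0 -30 0;0 0 0 -65 0;0 0 0 -100 0;0 -20 14 -115 -1;0 -50 35 -120 -2;0 -80 56 -120 -3;0 -110 77 -120 -4; 0 -140 98 -120 -6; 0 -170 119 -120 -8; 0 -195 137 -120 -8; 0 -214 149 -120 -8;0 -214 149 -120 -8;0 -214 149 -120 -8;0 -214 149 -120 -8")

```text
t: 5.68
ee_pos: [0.548, 0.0397, 0.1237]
orientation: [[0.135, 0.991, 0.0], [0.991, -0.135, 0.001], [0.001, 0.0, -1.0]]
contact_force: [-0.4, 0.5, -0.6]
gripper_width: 0.039
finger_force: 41.9
```

```bash
python3 - <<'E'
from h import *
s=readout.observe();print(s["t"],s["ee_pos"],s["gripper_width"],s["contact_force"])
c=camera("wrist")
d=camera("side")
cv2.imwrite("pics/w4.png",np.hstack([c["img"][:,:,::-1][:,80:430],cv2.resize(d["img"][120:260,190:340],None,fx=2.743,fy=2.743,interpolation=3)[:,:,::-1][:384]]))
np.save("w4.npy",c,allow_pickle=True)
E
```

```text
5.6833 [0.54798606 0.03970614 0.1237053 ] 0.03904339723302066 [-0.36508613  0.48740684 -0.63478244]
```

View pics/w4.png

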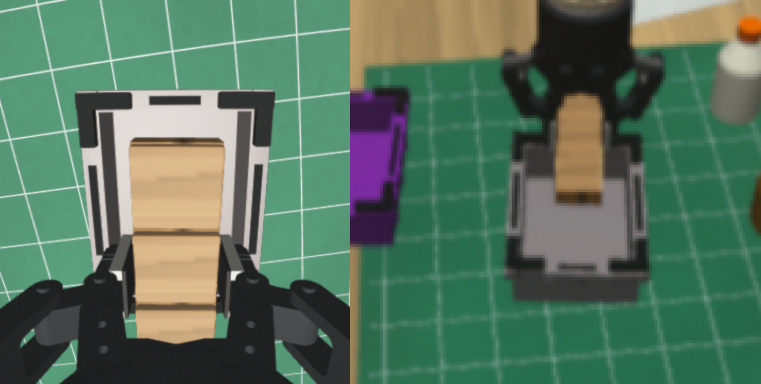

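```bash
python3 - <<'E'
from h import *
c=np.load("w4.npy",allow_pickle=True).item()
P=onz(c,[(155,93),(355,93)],.064);e=P[1]-P[0];L=np.linalg.norm(e);e/=L;n=np.array([-e[1],e[0]])
C=P.mean(0)-.085*n;print(P,L,np.degrees(np.arctan2(n[1],n[0])),"box",C)
for z in(.13,.141):
    Q=onz(c,[(210,142),(304,142)],z);f=Q[1]-Q[0];print(z,Q,np.linalg.norm(f),np.degrees(np.arctan2(f[1],f[0]))+90,Q.mean(0)-.06*np.array([-f[1],f[0]])/np.linalg.norm(f))
E
```

```text
[[0.49563122 0.12672671]
 [0.62101658 0.10957093]] 0.12655357862286712 82.20891508468748 box [0.54680118 0.03393346]
0.13 [[0.53574611 0.09883963]
 [0.57693596 0.09320942]] 0.04157286228719594 82.21652189571225 [0.54821524 0.03657731]
0.141 [[0.53756529 0.10010762]
 [0.57543689 0.09493098]] 0.03822375597535934 82.21652189571225 [0.5483753  0.03807208]
```

Emit:
arm_command(moves="0 -2 0 20 0;0 -2 0 50 0;0 -2 0 75 0;0 -2 0 90 0;0 -2 0 100 0;0 -2 0 106 0;0 -2 0 110 0;0 -2 0 111 0;0 -2 0 111 0;0 -2 0 111 0")

```text
t: 6.62
ee_pos: [0.5485, 0.0372, 0.0131]
orientation: [[0.135, 0.991, 0.001], [0.991, -0.135, 0.0], [0.0, 0.001, -1.0]]
contact_force: [0.5, 0.7, -1.7]
gripper_width: 0.0392
finger_force: 41.9
```

Emit:
arm_command(moves="0.6 0 0 0 0;0.6 0 0 0 0;0.6 0 0 0 0;0.6 0 0 0 0;0.6 0 0 0 0;0.6 0 0 0 0;0.6 0 0 -15 0;0.6 0 0 -40 0;0.6 0 0 -80 0;0.6 0 0 -120 0;0.6 -30 0 -150 0;0.6 -60 0 -150 0;0.6 -80 0 -150 0;0.6 -80 0 -150 0;0.6 -80 0 -150 0")

```text
t: 7.87
ee_pos: [0.5368, -0.0437, 0.1624]
orientation: [[0.138, 0.99, -0.0], [0.99, -0.138, -0.0], [-0.0, 0.0, -1.0]]
contact_force: [0.3, 1.3, 0.7]
gripper_width: 0.0511
finger_force: 0.0
```

```bash
python3 - <<'E'
from h import *
s=readout.observe();print(s["t"],s["ee_pos"],s["gripper_width"],s["contact_force"])
c=camera("wrist")
cv2.imwrite("pics/w5.png",c["img"][:,:,::-1])
np.save("w5.npy",c,allow_pickle=True)
print(totool(s,(.4703,-.3264)))
E
```

```text
7.8667 [ 0.53683193 -0.04370572  0.16236407] 0.05110128217410683 [0.33063754 1.26066982 0.74691746]
[-2.89175410e+02 -2.68349372e+01  1.37795594e-01]
```

View pics/w5.png

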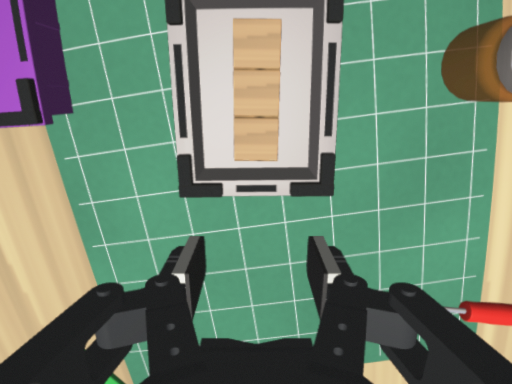

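```bash
python3 - <<'E'
from h import *
c=np.load("w5.npy",allow_pickle=True).item()
P=onz(c,[(179,196.5),(334,194.5)],.064);e=P[1]-P[0];L=np.linalg.norm(e);e/=L;n=np.array([-e[1],e[0]])
print(P,L,np.degrees(np.arctan2(n[1],n[0])),"box",P.mean(0)+.085*n)
print(rectpts(onz(c,[(278,160),(233,160),(234,18),(281,19)],.029)))
# inner opening at rim .056
P=onz(c,[(190,181),(322,180)],.056);e=P[1]-P[0];L=np.linalg.norm(e);print("inner",L,P.mean(0)+.071*n)
E
```

```text
[[ 0.47387716 -0.03713567]
 [ 0.60051581 -0.05311124]] 0.12764234373603434 82.81007363484625 box [0.54783498 0.03920817]
[547.85  35.53  40.87 117.49  81.87]
inner 0.11053646060777535 [0.54718368 0.03589994]
```

Emit:
arm_command(moves="0.8 -38 -3 -10 0;0.8 -78 -7 -10 1;0.8 -118 -11 -10 2;0.8 -158 -15 -10 2.4;0.8 -198 -19 -10 2.4;0.8 -238 -23 0 2.4;0.8 -270 -26 20 2.4;0.8 -289 -27 50 2.4;0.8 -289 -27 80 2.4;0.8 -289 -27 110 2.4;0.8 -289 -27 128 2.4;0.8 -289 -27 135 2.4;0.8 -289 -27 135 2.4;0 -289 -27 135 2.4;0 -289 -27 135 2.4;0 -289 -27 135 2.4;0 -289 -27 135 2.4;0 -289 -27 135 2.4;0 -289 -27 135 2.4;0 -289 -27 135 2.4", grip_force=90)

```text
t: 9.58
ee_pos: [0.4719, -0.3252, 0.0288]
orientation: [[0.177, 0.984, 0.002], [0.984, -0.177, -0.001], [-0.001, 0.002, -1.0]]
contact_force: [-0.8, 0.4, 7.2]
gripper_width: 0.0206
finger_force: 88.9
```

Emit:
arm_command(moves="0 0 0 0 0;0 0 0 0 0;0 0 0 -20 0;0 0 0 -50 0;0 0 0 -85 0;0 0 0 -120 0;0 0 0 -150 0;0 0 0 -150 0;0 0 0 -150 0;0 0 0 -150 0")

```text
t: 10.42
ee_pos: [0.4705, -0.3249, 0.1768]
orientation: [[0.177, 0.984, -0.001], [0.984, -0.177, -0.0], [-0.0, -0.001, -1.0]]
contact_force: [0.3, 1.2, -3.1]
gripper_width: 0.0206
finger_force: 88.9
```

```bash
python3 - <<'E'
from h import *
s=readout.observe();print(s["t"],s["ee_pos"],s["gripper_width"],s["contact_force"],s["orientation"])
c=camera("wrist");d=camera("side")
cv2.imwrite("pics/w6.png",np.hstack([c["img"],d["img"][160:,150:410].repeat(1,0) if 0 else cv2.resize(d["img"][100:384,130:343],(288,384))])[:,:,::-1])
np.save("w6.npy",c,allow_pickle=True)
print(totool(s,(.5478,.0365)))
E
```

```text
10.4167 [ 0.47049387 -0.32488296  0.17684466] 0.020582267142596127 [ 0.26214252  1.17925337 -3.10361058] [[ 1.77039646e-01  9.84203345e-01 -8.59791444e-04]
 [ 9.84203702e-01 -1.77039746e-01 -4.11494237e-05]
 [-1.92716659e-04 -8.38924843e-04 -9.99999630e-01]]
[ 3.69360696e+02  1.21058049e+01 -8.13378500e-02]
```

View pics/w6.png

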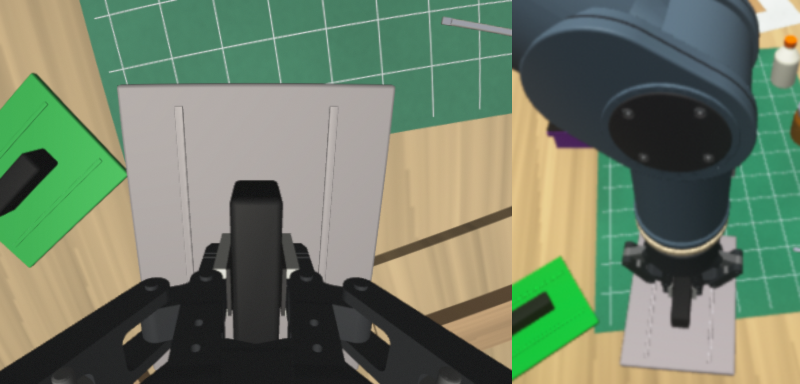

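```bash
python3 - <<'E'
from h import *
c=np.load("w6.npy",allow_pickle=True).item();s=readout.observe()
P=onz(c,[(118.5,86),(395,86.5)],.172);e=P[1]-P[0];L=np.linalg.norm(e);e/=L;n=np.array([-e[1],e[0]])
C=P.mean(0)-.085*n
print(P,L,np.degrees(np.arctan2(n[1],n[0])),C, totool(s,C))
a=np.degrees(np.arctan2(s["orientation"][1,0],s["orientation"][0,0]));print(a)
E
```

```text
[[ 0.42265129 -0.23343067]
 [ 0.54814786 -0.25627077]] 0.12755806240155254 79.68519423482617 [ 0.47017977 -0.32847702] [-3.8564556   0.61780596 -0.0047583 ]
79.82430281841641
```

Emit:
arm_command(moves="0 35 0 0 0;0 75 2 0 0;0 115 4 0 0;0 155 6 0 0;0 195 8 0 -1;0 235 10 0 -2;0 275 12 0 -2.5;0 315 12 0 -2.5;0 345 12 0 -2.5;0 369 12 0 -2.5;0 369 12 0 -2.5;0 369 12 0 -2.5;0 369 12 0 -2.5;0 369 12 0 -2.5")

```text
t: 11.68
ee_pos: [0.5478, 0.0347, 0.1765]
orientation: [[0.135, 0.991, -0.002], [0.991, -0.135, -0.001], [-0.001, -0.002, -1.0]]
contact_force: [-0.2, 0.0, -2.3]
gripper_width: 0.0205
finger_force: 88.7
```

```bash
python3 - <<'E'
from h import *
s=readout.observe();print(s["t"],s["ee_pos"],s["gripper_width"],s["contact_force"],s["orientation"])
c=camera("wrist");d=camera("side");e=camera("scene")
np.save("w7.npy",[c,d,e],allow_pickle=True)
cv2.imwrite("pics/w7.png",np.hstack([cv2.resize(d["img"][80:280,200:360],(400,500),interpolation=2),cv2.resize(e["img"][100:260,190:318],(400,500),interpolation=2)])[:,:,::-1])
E
```

```text
11.6833 [0.54778508 0.03468906 0.17648037] 0.020499543895045682 [-0.24076772  0.02334631 -2.26402708] [[ 1.35189090e-01  9.90818404e-01 -1.67364673e-03]
 [ 9.90819301e-01 -1.35190551e-01 -7.92452082e-04]
 [-1.01143733e-03 -1.55115061e-03 -9.99998285e-01]]
```

View pics/w7.png

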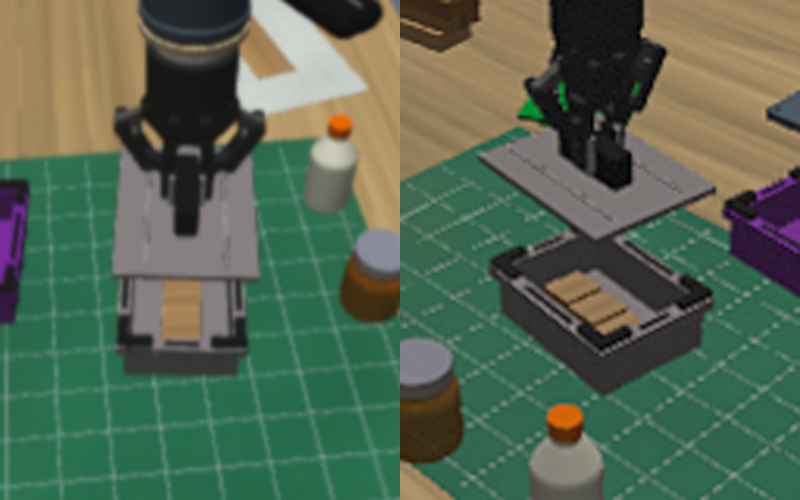

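Emit:
arm_command(moves="0 3 0 20 0;0 3 0 45 0;0 3 0 65 0;0 3 0 76 0;0 3 0 78 0;0 3 0 78 0;0 3 0 78 0;0 3 0 78 0")

```text
t: 12.5
ee_pos: [0.5495, 0.0393, 0.1005]
orientation: [[0.134, 0.991, 0.002], [0.991, -0.134, 0.0], [0.001, 0.002, -1.0]]
contact_force: [0.2, -0.7, -2.7]
gripper_width: 0.0206
finger_force: 88.6
```

```bash
python3 - <<'E'
from h import *
s=readout.observe();print(s["t"],s["ee_pos"],s["contact_force"])
c=camera("wrist");d=camera("side");e=camera("scene")
np.save("w8.npy",[c,d,e],allow_pickle=True)
cv2.imwrite("pics/w8.png",np.hstack([cv2.resize(d["img"][160:240,236:316],(400,400),interpolation=2),cv2.resize(e["img"][145:225,212:292],(400,400),interpolation=2)])[:,:,::-1])
E
```

```text
12.5 [0.54947139 0.03926594 0.10046801] [ 0.2156787  -0.67599012 -2.66083624]
```

View pics/w8.png

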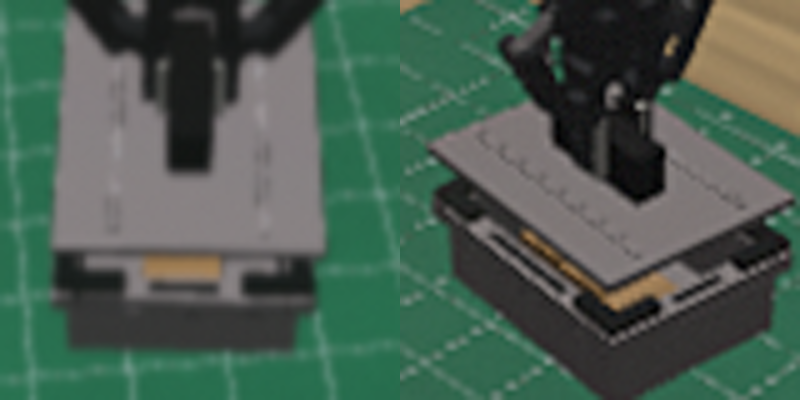

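```bash
python3 - <<'E'
from h import *
c,d,e=np.load("w8.npy",allow_pickle=True)
zl=.0957
print("side lid",onz(d,[(246,209),(300.8,210.6)],zl))
for z in(.064,.056): print("side box",z,onz(d,[(246.4,219.5),(299,220.5)],z))
L=onz(e,[(218,174.6),(254.4,202.4),(290.6,185.6)],zl);B=onz(e,[(218.6,184),(254.4,210.8),(290,193)],.064)
print("lid",L,(L[0]+L[2])/2);print("box",B,(B[0]+B[2])/2)
hsv=cv2.cvtColor(c["img"],cv2.COLOR_RGB2HSV)
# wrist: far edge line of lid
g=(hsv[...,1]<50)&(hsv[...,2]>90);col=g[:,200:320]
print([int(np.argmax(g[:,u])) for u in (130,160,200,320,350,380)])
E
```

```text
side lid [[ 0.47549516 -0.04234465]
 [ 0.60279341 -0.06038648]]
side box 0.064 [[ 0.47495382 -0.04981814]
 [ 0.60029435 -0.06584587]]
side box 0.056 [[ 0.4751982  -0.04404392]
 [ 0.60199734 -0.06025817]]
lid [[ 0.6044682  -0.04719495]
 [ 0.62489229  0.11683638]
 [ 0.50303507  0.13492442]] [0.55375164 0.04386474]
box [[ 0.60509101 -0.04649913]
 [ 0.62124569  0.11307501]
 [ 0.49602274  0.12871867]] [0.55055688 0.04110977]
[64, 59, 53, 36, 32, 28]
```

Emit:
arm_command(moves="0 -2 -1.5 0 0;0 -2 -1.5 6 0;0 -2 -1.5 12 0;0 -2 -1.5 17 0;0 -2 -1.5 20 0;0 -2 -1.5 21 0;0 -2 -1.5 22 0;0 -2 -1.5 22 0;0 -2 -1.5 22 0")

```text
t: 13.4
ee_pos: [0.547, 0.0374, 0.0774]
orientation: [[0.133, 0.991, 0.0], [0.991, -0.133, 0.0], [0.0, 0.0, -1.0]]
contact_force: [0.2, -0.3, -2.5]
gripper_width: 0.0204
finger_force: 88.6
```

Emit:
arm_command(moves="0 0 0 0.5 0;0 0 0 1 0;0 0 0 1 0;0 0 0 1 0")

```text
t: 13.73
ee_pos: [0.5471, 0.0374, 0.0768]
orientation: [[0.134, 0.991, 0.001], [0.991, -0.134, -0.0], [0.0, 0.001, -1.0]]
contact_force: [-1.1, -0.0, 5.5]
gripper_width: 0.0202
finger_force: 89.5
```

Seated on the gasket (force reversed). Release slowly and rise.

Emit:
arm_command(moves="0.5 0 0 0 0;0.5 0 0 0 0;0.5 0 0 0 0;0.5 0 0 0 0;0.5 0 0 0 0;0.5 0 0 0 0;0.5 0 0 -10 0;0.5 0 0 -30 0;0.5 0 0 -60 0;0.5 -30 0 -90 0;0.5 -60 0 -90 0;0.5 -90 0 -90 0;0.5 -110 0 -90 0;0 -110 0 -90 0;0 -110 0 -90 0;0 -110 0 -90 0;0 -110 0 -90 0", grip_force=40)

```text
t: 15.15
ee_pos: [0.5325, -0.0702, 0.1666]
orientation: [[0.132, 0.991, 0.0], [0.991, -0.132, 0.001], [0.001, 0.0, -1.0]]
contact_force: [-0.5, 0.5, 0.1]
gripper_width: 0.0003
finger_force: 0.0
```

```bash
python3 - <<'E'
from h import *
s=readout.observe();print(s["t"],s["ee_pos"],s["contact_force"],s["gripper_width"],s["orientation"])
c=camera("wrist");np.save("w9.npy",c,allow_pickle=True)
hsv=cv2.cvtColor(c["img"],cv2.COLOR_RGB2HSV)
m=(hsv[...,1]<50)&(hsv[...,2]>90)
u=np.round(proj(c,[.5467,.037,.072])[0]);print(u)
for du in((-60,0),(60,0)):print(rect(c,m,.072,(float(u[0]+du[0]),float(u[1]))))
m2=hsv[...,2]<75;print(rect(c,m2,.103,(float(u[0]),float(u[1]-5))))
E
```

```text
15.15 [ 0.53247149 -0.07017512  0.16663966] [-0.50506306  0.5483741   0.08637201] 0.00026819504712661743 [[ 1.31770636e-01  9.91280133e-01  4.43641074e-04]
 [ 9.91279904e-01 -1.31770943e-01  7.54817187e-04]
 [ 8.06694284e-04  3.40309741e-04 -9.99999617e-01]]
[256.  51.]
[542.88  11.25 120.52 130.8  172.4 ]
[542.88  11.25 120.52 130.8  172.4 ]
[546.05  28.82  20.89  66.18  82.48]
```

Emit:
arm_command(moves="0 17 -26 20 0;0 34 -53 45 0;0 34 -53 70 0;0 34 -53 85 0;0 34 -53 92 0;0 34 -53 94 0;0 34 -53 95 0;0 34 -53 96 0;0 34 -53 97 0;0 34 -53 98 0;0 34 -53 99 0;0 34 -53 100 0;0 34 -53 101 0;0 34 -53 101 0;0 34 -53 101 0")

```text
t: 16.45
ee_pos: [0.4838, -0.0303, 0.0664]
orientation: [[0.133, 0.991, -0.001], [0.991, -0.133, -0.0], [-0.0, -0.0, -1.0]]
contact_force: [-7.0, 0.7, 11.5]
gripper_width: -0.0001
finger_force: 6.2
```

Emit:
arm_command(moves="0 0 0 1 0;0 0 0 2 0;0 0 0 3 0;0 0 0 3 0;0 0 0 3 0;0 0 0 3 0")

```text
t: 16.95
ee_pos: [0.484, -0.0303, 0.065]
orientation: [[0.133, 0.991, 0.001], [0.991, -0.133, -0.002], [-0.001, 0.001, -1.0]]
contact_force: [-14.4, 2.0, 39.7]
gripper_width: -0.0
finger_force: 20.4
```

Emit:
arm_command(moves="0 0 0 -6 0;0 0 0 -25 0;0 0 35 -40 0;0 0 70 -40 0;0 0 100 -40 0;0 0 106 -30 0;0 0 106 -17 0;0 0 106 -11 0;0 0 106 -9 0;0 0 106 -8 0;0 0 106 -7 0;0 0 106 -6 0;0 0 106 -5 0;0 0 106 -4 0;0 0 106 -3 0;0 0 106 -2 0;0 0 106 -1 0;0 0 106 -1 0;0 0 106 -1 0")

```text
t: 18.53
ee_pos: [0.5893, -0.0452, 0.065]
orientation: [[0.133, 0.991, 0.001], [0.991, -0.133, -0.001], [-0.001, 0.001, -1.0]]
contact_force: [-2.7, -1.9, 10.1]
gripper_width: -0.0
finger_force: 5.5
```

Emit:
arm_command(moves="0 0 0 1 0;0 0 0 2 0;0 0 0 3 0;0 0 0 3 0;0 0 0 3 0")

```text
t: 18.95
ee_pos: [0.5895, -0.0452, 0.0645]
orientation: [[0.134, 0.991, 0.003], [0.991, -0.134, -0.002], [-0.002, 0.003, -1.0]]
contact_force: [-11.2, -1.8, 39.5]
gripper_width: -0.0002
finger_force: 20.0
```

Emit:
arm_command(moves="0 0 0 -8 0;0 0 0 -25 0;0 30 0 -42 0;0 70 0 -42 0;0 110 0 -42 0;0 140 0 -40 0;0 146 0 -30 0;0 146 0 -20 0;0 146 0 -14 0;0 146 0 -11 0;0 146 0 -9.5 0;0 146 0 -8 0;0 146 0 -7 0;0 146 0 -6 0;0 146 0 -5 0;0 146 0 -4 0;0 146 0 -3 0;0 146 0 -2 0;0 146 0 -2 0;0 146 0 -2 0")

```text
t: 20.62
ee_pos: [0.609, 0.0985, 0.065]
orientation: [[0.136, 0.991, 0.002], [0.991, -0.136, -0.0], [0.0, 0.002, -1.0]]
contact_force: [-8.3, 1.1, 29.7]
gripper_width: 0.0002
finger_force: 14.4
```

Emit:
arm_command(moves="0 0 0 0.5 0;0 0 0 1 0;0 0 0 1 0;0 0 0 1 0")

```text
t: 20.95
ee_pos: [0.609, 0.0986, 0.0649]
orientation: [[0.136, 0.991, 0.002], [0.991, -0.136, -0.0], [-0.0, 0.002, -1.0]]
contact_force: [-10.3, 0.1, 39.4]
gripper_width: -0.0
finger_force: 18.8
```

Emit:
arm_command(moves="0 0 0 -8 0;0 0 0 -25 0;0 0 -35 -42 0;0 0 -70 -42 0;0 0 -100 -40 0;0 0 -106 -30 0;0 0 -106 -20 0;0 0 -106 -13 0;0 0 -106 -11 0;0 0 -106 -9.5 0;0 0 -106 -8 0;0 0 -106 -7 0;0 0 -106 -6 0;0 0 -106 -6 0")

```text
t: 22.12
ee_pos: [0.5042, 0.1124, 0.0668]
orientation: [[0.136, 0.991, -0.001], [0.991, -0.136, -0.001], [-0.002, -0.001, -1.0]]
contact_force: [-2.2, -3.1, 4.2]
gripper_width: 0.0003
finger_force: 2.3
```

Emit:
arm_command(moves="0 0 0 1 0;0 0 0 2 0;0 0 0 3 0;0 0 0 4 0;0 0 0 4 0;0 0 0 4 0")

```text
t: 22.62
ee_pos: [0.5043, 0.1126, 0.064]
orientation: [[0.135, 0.991, -0.0], [0.991, -0.135, -0.002], [-0.002, 0.0, -1.0]]
contact_force: [-7.7, -3.1, 22.8]
gripper_width: -0.0
finger_force: 11.9
```

Emit:
arm_command(moves="0 0 0 1 0;0 0 0 1.5 0;0 0 0 1.5 0;0 0 0 1.5 0")

```text
t: 22.95
ee_pos: [0.5044, 0.1125, 0.0639]
orientation: [[0.135, 0.991, 0.001], [0.991, -0.135, -0.002], [-0.002, 0.001, -1.0]]
contact_force: [-13.5, -4.8, 45.2]
gripper_width: -0.0003
finger_force: 22.4
```

Emit:
arm_command(moves="0 0 0 -8 0;0 0 0 -25 0;0 -30 0 -42 0;0 -70 0 -42 0;0 -110 0 -42 0;0 -140 0 -40 0;0 -146 0 -30 0;0 -146 0 -20 0;0 -146 0 -14 0;0 -146 0 -10 0;0 -146 0 -8 0;0 -146 0 -6 0;0 -146 0 -5 0;0 -146 0 -4 0;0 -146 0 -3 0;0 -146 0 -2 0;0 -146 0 -2 0;0 -146 0 -2 0")

```text
t: 24.45
ee_pos: [0.4844, -0.0307, 0.0641]
orientation: [[0.133, 0.991, 0.001], [0.991, -0.133, 0.0], [0.0, 0.001, -1.0]]
contact_force: [-0.5, 1.4, 4.4]
gripper_width: -0.0002
finger_force: 2.2
```

Emit:
arm_command(moves="0 0 0 -15 0;0 0 20 -30 0;0 0 60 -30 0;0 0 100 -30 0;0 0 106 -20 0;0 0 106 -8 0;0 0 106 -3 0;0 0 106 -1 0;0 0 106 0.5 0;0 0 106 1.5 0;0 0 106 1.5 0")

```text
t: 25.37
ee_pos: [0.5877, -0.0451, 0.0641]
orientation: [[0.133, 0.991, -0.0], [0.991, -0.133, -0.002], [-0.002, -0.0, -1.0]]
contact_force: [-7.5, -0.8, 23.7]
gripper_width: 0.0
finger_force: 11.8
```

Emit:
arm_command(moves="0 0 0 -15 0;0 20 0 -30 0;0 60 0 -30 0;0 100 0 -30 0;0 140 0 -25 0;0 146 0 -20 0;0 146 0 -9 0;0 146 0 -4 0;0 146 0 -2 0;0 146 0 -1 0;0 146 0 0 0;0 146 0 0 0;0 146 0 0 0")

```text
t: 26.45
ee_pos: [0.607, 0.0993, 0.064]
orientation: [[0.134, 0.991, -0.001], [0.991, -0.134, -0.0], [-0.0, -0.001, -1.0]]
contact_force: [-11.5, 2.8, 25.6]
gripper_width: 0.0
finger_force: 13.1
```

Emit:
arm_command(moves="0 0 0 -15 0;0 0 0 -40 0;0 0 0 -80 0;0 -35 0 -110 0;0 -75 0 -110 0;0 -115 0 -110 0;0 -155 0 -110 0;0 -185 -53 -110 0;0 -185 -53 -110 0;0 -185 -53 -110 0;0 -185 -53 -110 0")

```text
t: 27.37
ee_pos: [0.5296, -0.0793, 0.1721]
orientation: [[0.138, 0.99, -0.001], [0.99, -0.138, -0.001], [-0.002, -0.001, -1.0]]
contact_force: [-0.2, 0.4, 0.1]
gripper_width: -0.0001
finger_force: 0.0
```

```bash
python3 - <<'E'
from h import *
s=readout.observe();print(s["t"],s["ee_pos"],s["contact_force"])
c=camera("wrist")
hsv=cv2.cvtColor(c["img"],cv2.COLOR_RGB2HSV)
m=(hsv[...,1]<50)&(hsv[...,2]>90)
u=np.round(proj(c,[.5467,.037,.064])[0]);print(u)
print(rect(c,m,.064,(float(u[0]-60),float(u[1]+20))))
print(rect(c,hsv[...,2]<75,.095,(float(u[0]),float(u[1]-5))))
E
```

```text
27.3667 [ 0.52957831 -0.07930184  0.17206935] [-0.24101753  0.35256991  0.05432401]
[257.  40.]
[542.96   7.65 115.36 131.22 172.09]
[546.37  25.32  20.71  61.02  82.21]
```

```bash
python3 -c "
from rig import job
print(job.close_job())"
```

```text
the job is handed in; nothing more can be done
None
```

I laid the panel flat in the dry box, set the lid on the gasket, pressed the four corners home one after another, and handed the job in at about 27 s. All four corners measured 64 mm (sealed height) and the lid looked centred; one thing is unconfirmed: I couldn't read the gasket crush directly, and the last corner met only about 4 N partway down, so whether it was still uncrushed when pressed (step 5) isn't certain.

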